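# Rock the caught target ball out of the bottle's neck

## Task

A dark target ball from the colon trainer is caught on the two ledges inside the neck of the flat clear bottle that hangs mouth down in the draining rack. Lift the bottle out by its foot, hold its mouth low over the steel tray and rock it well over from side to side until the ball works loose and drops into the tray; then hang the bottle back in the rack, mouth down and straight, and let go. Leave everything else where it stands, the pot in the rack included.

Things in the scene. Friction and masses are not known exactly. Their poses are not given: they have to be found in the camera images.
- bottle: Flat clear plastic bottle, mouth down, 0.2 to 0.36 kg. Origin: centre of the mouth, its lowest end; z up to its foot, y along its wide side. Upwards: neck z 0 to 64 mm (62 mm in y, 36 in x; white lip 67 by 44 mm at z 0 to 8), body z 64 to 134 (110 mm in y, 60 in x), its flat shoulders at z 64, then a solid white foot block 44 mm square, z 134 to 180, the place to grip.
- bottle_mouth (a point): Bottle's mouth (= its origin). The neck is 54 mm wide inside (y). Two ledges rise at 18 degrees from the wall inwards, 24 mm long, a 30 mm gap beside each: the upper from the -y wall at z 40 mm, the lower from the +y wall at z 8. The ball starts on the upper: tip the bottle 35 to 40 degrees +y side down and it rolls to the lower, then as much -y side down and it rolls out.
- bottle_foot (a point): Middle of the bottle's foot block (44 mm square), 160 mm above the mouth, 20 mm below the block's end face; axes as the bottle's.
- ball_center (a point): Centre of the dark ball, 24 mm in diameter, 20 g. In the neck at the start.
- rack: Fixed steel draining rack. Origin on the table under its middle. Two rails along its x, 260 mm long, tops 95 mm above the table, inner faces 78 mm apart. The bottle hangs neck between the rails, shoulders on them, its y along the rack's y, mouth 31 mm above the table, 58 mm from the rack's middle towards one end; the pot hangs at the other end.
- pot: Lidded steel pot hanging by its rim in the rack beside the bottle; bystander. Origin under its centre; rim 112 mm across, pot 72 mm across and 52 mm tall, rim top 4 mm above the rails, a black knob 16 mm across and 12 mm tall on the lid.
- tray: Open steel tray, fixed, 160 mm in x by 220 mm in y, 40 mm high, walls and floor 4 mm thick. Origin under its centre on the table.
- wash: White round bottle, 60 mm across, 180 mm tall, standing between rack and tray; bystander. Origin under its centre.
- tape: Roll of paper tape lying flat, 90 mm across, 25 mm tall; bystander. Origin under its centre.
- tube: Gel tube lying on the table, 120 mm long, 22 mm high; bystander. Origin under the middle of its body.
- syringe: Large syringe lying on the table, 170 mm long, 34 mm wide and 28 mm high at its flange; bystander. Origin on the table under the middle of its barrel.
- cup: White cup, 68 mm across, 80 mm tall, standing; bystander. Origin under its centre.
- jar: Glass jar, 68 mm across, 85 mm tall, standing; bystander. Origin under its centre.
- forceps: Steel forceps lying in the tray along its x, near its +y end, 110 mm long, 34 mm wide at the finger rings, 8 mm thick; bystander. Origin under its middle.

How it is judged (in metres and radians):
On the way, in this order (a step that is already met when the one before it is completed fails the run):
1. the bottle's mouth is over the tray with the ball still inside the neck (horizontal distance between bottle and tray below 0.09 m and height (world z) of bottle below 0.25 m and z of ball_center in the frame of bottle above 0 m and distance between ball_center and bottle below 0.09 m), for 0.1 s.
2. the ball has dropped into the tray (x of ball_center in the frame of tray between -0.076 and 0.076 m and y of ball_center in the frame of tray between -0.106 and 0.106 m and height (world z) of ball_center below 0.042 m), for 0.2 s.
At the end, for the whole second after the job is handed in: The ball lies in the tray (centre under 42 mm up); the bottle hangs at rest in the rack, neck between the rails, shoulders on both: mouth 27 to 35 mm above the table, within 14 mm of the rack's middle line, tilt under 0.1 rad, its wide side across the rails within 0.35 rad, either way round (all of step 2 and x of bottle in the frame of rack between -0.12 and 0.12 m and y of bottle in the frame of rack between -0.014 and 0.014 m and height (world z) of bottle between 0.027 and 0.035 m and angle between bottle's own z axis and vertical below 0.1 rad and angle between the y axis of bottle and the y axis of rack, either way round below 0.35 rad and linear speed of bottle below 0.02 m/s); the robot touches nothing.
It fails at once if the ball falls out of the bottle from high up (more than 0.17 m above the table) (z of ball_center in the frame of bottle below -0.02 m and height (world z) of ball_center above 0.17 m).
It fails at once if the pot in the rack is shifted more than 30 mm (distance of pot from where it was at the start of the episode above 0.03 m).
It fails at once if another thing on the table or in the tray is shifted more than 40 mm (distance of any of wash, tape, tube, syringe, cup, jar, forceps from where it was at the start of the episode above 0.04 m).
It fails at once if the white bottle, cup or jar is knocked over (angle between any of wash, cup, jar's own z axis and vertical above 0.6 rad).
It also fails if it takes over 64 s, if anything falls off the work surface, if the arm or the gripper's body presses on something with over 40 N, if the wrist force passes 120 N, or if a joint passes its speed limit or range.

## Robot

A 6-joint arm with a two-finger parallel gripper is mounted at the origin on the work surface. World frame = base frame: x ahead of the robot, y to its left, z up, the work surface at z = 0. Lengths are in m, angles in degrees, forces in N, time in s.
With the tool pointing down it reaches from about 0.3 to 0.875 m from the base axis. Payload 4.2 kg.
Tool frame: the origin (TCP) lies between the finger pads; the fingertips stand nose_length ahead of it and the grasp point (between the pads) is the TCP (nose_length is the distance from the TCP to the fingertips, in m); z points along the fingers, y is the direction in which the jaws open and shut (so a half turn about z gives the same grasp; the last joint's range is limited). The gripper opens to 85 mm and grips with 20 to 120 N. Pads are 22 mm wide; open, the fingers measure 114 mm over their backs; the gripper's body (76 mm by 85 mm) begins 54 mm behind the grasp point. The pads swing forward as they close: fully open they stand 13 mm farther back than shut.
Start: joints at [66.578, 18.312, 89.639, -0, 72.044, -1.146], TCP at [0.218, 0.532, 0.25] pointing down, gripper open.
Joint ranges: [-177.97, 177.97], [-48.28, 115.42], [12.27, 149.76], [-77.06, 257.06], [2.81, 150.46], [-146.56, 146.56]. Speed limits (degrees/s): [147.25, 147.25, 180, 180, 180, 180].

## Interface

Orientations are given as a 3x3 rotation matrix whose columns are the frame's x, y, z axes.
In Python, from station import state, grab_frame, camera_info, sign_off, nose_length gives the robot as it stands.
- The arm moves only by the tool apply_moves, never from a script. Its argument "deltas" is a list of rows, each a list of 6 numbers: the shift along the tool's x, y, z in mm, then the turn, a rotation vector about the tool's x, y, z in rad. In form: [[tx, ty, tz, ax, ay, az], ...]. A call has 1 to 8 rows; each row shifts and turns the pose as measured when the row begins, along the tool's axes as they then stand; what a row does not reach is not made up. A row lasts 1/8 s, in which the tool goes at most 62.5 mm and 10.7 degrees, less where a joint would pass 70% of its speed; a pose out of reach is approached as far as the arm can. A call with a gripper value outside its range is refused whole. "fingers" is the opening, from 0 (shut) to 1 (fully open), set as the call begins (left out, the last holds). The fingers move at their own pace and stop on an object; the grip force is fixed at half the most. Time passes only in rows, so rows that do not move let the fingers close. It gives the time, the measured TCP pose, the force and the opening at its end, in the units of the state.
- state(): the state, without advancing time (a new reading comes with each control period).
- grab_frame(name): name is "scene" or "top" or "wrist"; returns the picture (420x560x3 uint8, blue, green, red); there is no depth.
- camera_info(name): a dict with "camera_matrix" (3x3 intrinsics, pixels), "extrinsics" (4x4, takes a point from camera to world coordinates); the wrist camera has in their place "tool_from_camera" (4x4, takes a point from camera to tool coordinates, whose origin is the TCP and whose axes are the flange's). Camera axes: x right, y down, z forward; pixel columns grow to the right and rows downward; lengths in m; the calibration is good to about 2 mm. A picture is of the moment at which its call begins: read the wrist's pose just before it. camera_info takes no time and is no camera call.
- sign_off(): hands the job in, once; it reports no verdict.
The state is a dict: "clock": time; "q": joint angles; "qvel": joint speeds; "tau": joint torques, N m; "position": TCP position; "ee_rot": TCP orientation; "wrist_force": force on the tool from outside, world axes, zero at the start; "wrist_torque": the same for the moment, N m; "finger_gap": opening from 0.0 (shut) to 1.0 (fully open).
Only numpy, scipy, OpenCV 4.12 (cv2) and the standard library are available. Lean on these libraries where they do the work, as an engineer would, in place of code of your own. Each camera call takes 0.05 s, during which the arm holds its last target. There are 200 camera calls.

## Working session

There is one attempt and no reset: what is moved stays moved. The work goes in short steps, Python scripts to look and compute and a tool call to move; the robot and the scene stay as the last step left them, time stands still between calls to the robot, and variables do not carry over. Pictures are saved under pics/ and viewed, about 8 in all and at most 12, crops included, and the job is handed in when it is done.

Besides the shell and the picture viewer there is one more tool, called as a command line: name --pt "numbers of a row" for each row, then --argument value for the rest. apply_moves: Moves the arm, as the interface text tells. Its arguments: {"type":"object","properties":{"deltas":{"type":"array","items":{"type":"array","items":{"type":"number"}}},"fingers":{"type":"number"}},"required":["deltas"]}

```bash
mkdir -p pics; ls
python3 - <<'E'
from station import *
import cv2,numpy as np
s=state();print({k:np.round(v,3).tolist() for k,v in s.items()}, nose_length)
for n in ("scene","top"):
    cv2.imwrite(f"pics/{n}0.png",grab_frame(n)); c=camera_info(n); print(n,np.round(c["camera_matrix"],1).tolist(),np.round(c["extrinsics"],3).tolist())
print(camera_info("wrist"))
E
```

```text
pics
{'clock': 0.0, 'q': [66.577, 18.351, 89.709, 0.002, 72.042, -1.146], 'qvel': [0.071, -0.017, 0.097, 0.022, 0.076, 0.044], 'tau': [0.003, -41.553, -23.417, 0.0, 0.008, -0.0], 'position': [0.218, 0.532, 0.249], 'ee_rot': [[-0.925, 0.379, -0.001], [0.379, 0.925, -0.002], [0.0, -0.002, -1.0]], 'wrist_force': [-1.563, -0.514, 0.62], 'wrist_torque': [-0.038, 0.055, 0.003], 'finger_gap': 1.001} 0.019
scene [[421.4, 0.0, 277.0], [0.0, 421.4, 212.6], [0.0, 0.0, 1.0]] [[-0.143, 0.848, -0.51, 1.065], [0.99, 0.119, -0.081, 0.088], [-0.008, -0.516, -0.857, 0.969], [0.0, 0.0, 0.0, 1.0]]
top [[414.5, 0.0, 279.7], [0.0, 414.5, 211.4], [0.0, 0.0, 1.0]] [[-0.046, -0.973, 0.227, 0.357], [-0.999, 0.045, -0.01, 0.023], [-0.001, -0.227, -0.974, 0.983], [0.0, 0.0, 0.0, 1.0]]
{'camera_matrix': array([[303.59666798,   0.        , 276.10121937],
       [  0.        , 303.59666798, 207.46628202],
       [  0.        ,   0.        ,   1.        ]]), 'tool_from_camera': array([[ 3.59190954e-04, -9.53417096e-01, -3.01654956e-01,
         7.72036334e-02],
       [ 9.99999522e-01,  6.16786493e-04, -7.58694662e-04,
        -1.37440344e-05],
       [ 9.09409164e-04, -3.01654539e-01,  9.53416862e-01,
        -1.24944554e-01],
       [ 0.00000000e+00,  0.00000000e+00,  0.00000000e+00,
         1.00000000e+00]])}
```

View pics/scene0.png

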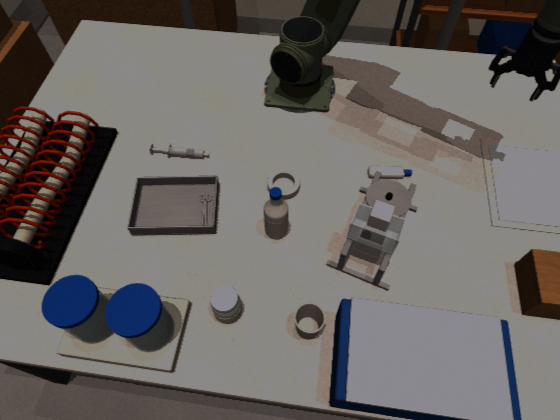

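View pics/top0.png

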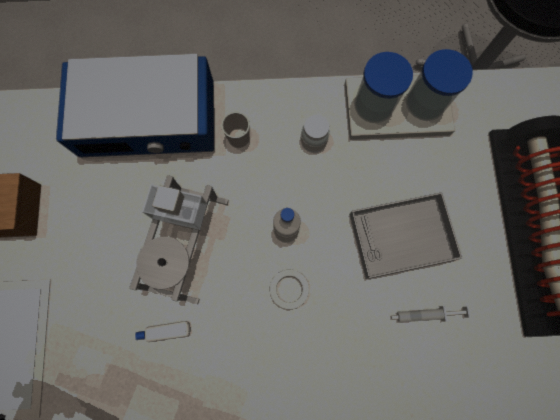

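The scene view shows the bottle's foot near (382,213), the pot near (385,195), the tray near (175,205) and the wash bottle at (277,215). In the top view the foot is near (167,199), the pot (162,262), the tray (404,237) and the wash bottle (288,222). I'll enlarge the rack in both views.

Run:
```python
import cv2,numpy as np
a=cv2.imread("pics/scene0.png")[165:290,320:425]; b=cv2.imread("pics/top0.png")[165:310,125:240]
a=cv2.resize(a,None,fx=3.8,fy=3.8,interpolation=cv2.INTER_CUBIC);b=cv2.resize(b,None,fx=3.4,fy=3.4,interpolation=cv2.INTER_CUBIC)
h=500;im=np.zeros((h,800,3),np.uint8);im[:a.shape[0],:a.shape[1]]=a[:h];im[:b.shape[0],405:405+b.shape[1]]=b[:h,:395]
cv2.imwrite("pics/crop.png",im)
```

```text
(no output)
```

View pics/crop.png

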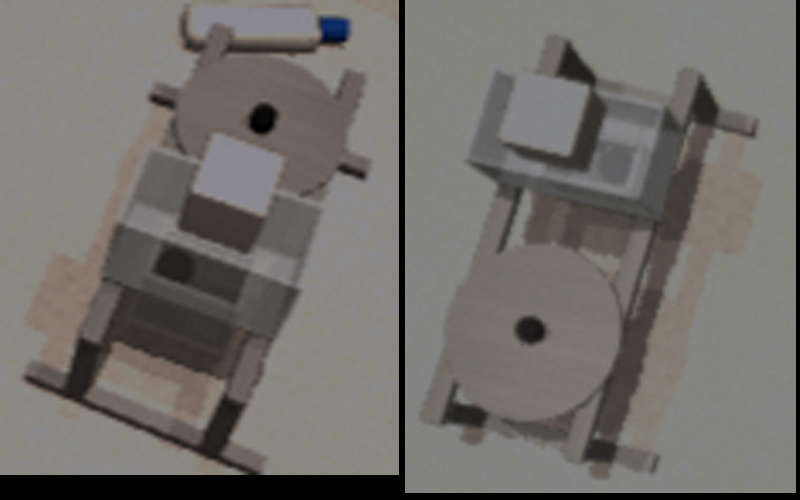

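Enlarged, both views show the foot's top face, the rails and a dark ball patch at about crop (175,262) in the scene view and (617,160) in the top view. Next I'll triangulate these points.

```bash
cat > h.py <<'E'
import numpy as np, cv2
from station import *
def ray(n,uv,st=None):
    c=camera_info(n); T=c.get("extrinsics")
    if n=="wrist":
        M=np.eye(4);M[:3,:3]=st["ee_rot"];M[:3,3]=st["position"];T=M@c["tool_from_camera"]
    d=T[:3,:3]@np.linalg.solve(c["camera_matrix"],[uv[0],uv[1],1]); return T[:3,3],d/np.linalg.norm(d)
def plane(n,uv,z,st=None):
    o,d=ray(n,uv,st); return o+d*(z-o[2])/d[2]
def tri(*rays):
    A=sum(np.eye(3)-np.outer(d,d) for o,d in rays);b=sum((np.eye(3)-np.outer(d,d))@o for o,d in rays)
    p=np.linalg.solve(A,b);return p,[round(float(np.linalg.norm(np.cross(p-o,d)))*1000,1) for o,d in rays]
E
python3 - <<'E'
from h import *
np.set_printoptions(precision=4,suppress=True)
S=lambda p:(320+p[0]/3.8-.37,165+p[1]/3.8-.37); T=lambda p:(125+(p[0]-405)/3.4-.35,165+p[1]/3.4-.35)
s=[(222,133),(286,150),(267,222),(193,203)];t=[(517,72),(602,85),(585,157),(500,143)]
ps=np.mean([S(p) for p in s],0);pt=np.mean([T(p) for p in t],0)
print("foot",tri(ray("scene",ps),ray("top",pt)))
print("corners top",[plane("top",T(p),.211)[:2] for p in t],"scene",[plane("scene",S(p),.211)[:2] for p in s])
print("ball",tri(ray("scene",S((175,262))),ray("top",T((617,160)))), plane("scene",S((175,262)),.087),plane("top",T((617,160)),.087))
R=[plane("top",T(p),.095)[:2] for p in [(557,40),(693,72),(580,457),(435,418)]];print("rail ends",R,np.mean(R,0))
print("pot knob",tri(ray("scene",S((262,119))),ray("top",T((530,330)))))
print("pot knob z111",plane("scene",S((262,119)),.111),plane("top",T((530,330)),.111))
tt=[(352,213),(447,196),(459,256),(367,276)]
print("tray",[plane("top",p,.04)[:2] for p in tt],np.mean([plane("top",p,.04)[:2] for p in tt],0))
print("tray scene",[plane("scene",p,.04)[:2] for p in [(136,177),(217,177),(217,232),(131,233)]])
print("wash",tri(ray("scene",(276,194)),ray("top",(287.5,215))))
print("tape",plane("top",(289,289),.025),"forceps",plane("top",(370,240),.006))
E
```

```text
foot (array([0.5747, 0.2356, 0.2028]), [3.6, 3.6])
corners top [array([0.5983, 0.2495]), array([0.5884, 0.2009]), array([0.5466, 0.2102]), array([0.557 , 0.2582])] scene [array([0.5515, 0.226 ]), array([0.558 , 0.2616]), array([0.6061, 0.2514]), array([0.5996, 0.2113])]
ball (array([0.5723, 0.2192, 0.0943]), [1.3, 1.3]) [0.5679 0.2216 0.087 ] [0.5741 0.2194 0.087 ]
rail ends [array([0.6554, 0.2576]), array([0.6293, 0.1681]), array([0.3849, 0.2395]), array([0.4128, 0.3297])] [0.5206 0.2487]
pot knob (array([0.4638, 0.2704, 0.1024]), [0.7, 0.7])
pot knob z111 [0.4696 0.2693 0.111 ] [0.4628 0.2673 0.111 ]
tray [array([ 0.5648, -0.155 ]), array([ 0.5955, -0.382 ]), array([ 0.4535, -0.3899]), array([ 0.418 , -0.1764])] [ 0.508  -0.2758]
tray scene [array([ 0.4529, -0.3954]), array([ 0.4225, -0.1768]), array([ 0.5888, -0.1401]), array([ 0.6216, -0.3535])]
wash (array([0.5385, 0.0013, 0.1668]), [2.1, 2.1])
tape [0.3979 0.0003 0.025 ] forceps [ 0.5046 -0.1986  0.006 ]
```

apply_moves --pt "-25 -8 -6 0 0 -0.013" --pt "-55 -17.5 -6 0 0 -0.013" --pt "-55 -17.5 -6 0 0 -0.013" --pt "-55 -17.5 -6 0 0 -0.013" --pt "-55 -17.5 -6 0 0 -0.013" --pt "-55 -17.5 -6 0 0 -0.013" --pt "-55 -17.5 -6 0 0 -0.013" --pt "-55 -17.5 -6 0 0 -0.013" --fingers 1

```text
clock: 1.1
position: [0.568, 0.2677, 0.2947]
ee_rot: [[-0.963, 0.27, -0.006], [0.27, 0.963, -0.005], [0.004, -0.007, -1.0]]
wrist_force: [0.4, 0.1, 0.2]
finger_gap: 1.002
```

apply_moves --pt "-10 -20 0 0 0 0" --pt "0 0 0 0 0 0"

```text
clock: 1.35
position: [0.5754, 0.2422, 0.2931]
ee_rot: [[-0.961, 0.275, -0.007], [0.275, 0.961, -0.006], [0.005, -0.008, -1.0]]
wrist_force: [-0.2, 0.2, 0.7]
finger_gap: 1.003
```

Run:
```python
from h import *
s=state();im=grab_frame("wrist");cv2.imwrite("pics/w1.png",im);print(s["position"],s["ee_rot"],s["q"])
```

```text
[0.57544516 0.24216496 0.29314838] [[-0.96139311  0.27508469 -0.0071906 ]
 [ 0.2751303   0.96138579 -0.00637786]
 [ 0.00515849 -0.00810998 -0.99995381]] [ 21.85648389  21.88631504  78.08311302  -0.18833661  80.54905011
 -52.14295119]
```

View pics/w1.png

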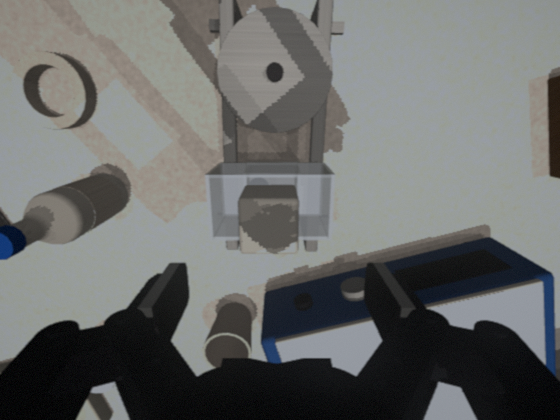

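The wrist view shows the rails vertical, so the jaws line up with the rack. The foot's top face spans columns 239–298 and rows 197–253.

Run:
```python
from h import *
np.set_printoptions(precision=4,suppress=True)
im=cv2.imread("pics/w1.png");s=state()
print(cv2.cvtColor(im,cv2.COLOR_BGR2GRAY)[245,225:312:2],cv2.cvtColor(im,cv2.COLOR_BGR2GRAY)[175:262:2,244])
P=[(239,197),(298,197),(298,253),(239,253)]
print([plane("wrist",p,.211,s)[:2] for p in P])
c=np.mean(P,0)
print(plane("wrist",c,.211,s),tri(ray("wrist",c,s),ray("scene",(320+242/3.8-.37,165+177/3.8-.37)),ray("top",(125+146/3.4-.35,165+114.25/3.4-.35))))
# rails: image columns at rows
R=s["ee_rot"]
for p in [(222,240),(333,240),(231,10),(326,10)]: print(p,((plane("wrist",p,.095,s)-s["position"])@R)[:2])
print("foot tool",(plane("wrist",c,.211,s)-s["position"])@R)
```

```text
[143 115 123 122 127 123  98 104 135 150 149 150 149 149 150 150 150 122
 101  88  87  84  86  84  85  85  85  85  84  84  85  85 121 156 156 153
 131 150 156 143  83 113 115 114] [150 157 153 154 154 147 111  80  68  69  71  72  92  96  99  98  98 100
  98  99  99  99  99  90  84  87  86  87  96 144 149 150 150 150 152 150
 149 149 149 143 158 155 157 157]
[array([0.5488, 0.2224]), array([0.5601, 0.2626]), array([0.6022, 0.2516]), array([0.5902, 0.2089])]
[0.5747 0.2366 0.211 ] (array([0.5757, 0.2354, 0.2043]), [1.4, 3.4, 3.9])
(222, 240) [-0.0645 -0.0628]
(333, 240) [-0.064   0.0653]
(231, 10) [ 0.1671 -0.0422]
(326, 10) [0.1669 0.0459]
foot tool [-0.0017 -0.0057  0.0821]
```

apply_moves --pt "-2 -6 10 -0.008 -0.005 0" --pt "0 0 20 0 0 0" --pt "0 0 20 0 0 0" --pt "0 0 20 0 0 0" --pt "0 0 15 0 0 0" --pt "0 0 10 0 0 0" --pt "0 0 0 0 0 0"

```text
clock: 2.28
position: [0.57, 0.2416, 0.1924]
ee_rot: [[-0.964, 0.265, -0.002], [0.265, 0.964, 0.002], [0.002, 0.001, -1.0]]
wrist_force: [0.3, 0.5, -0.2]
finger_gap: 0.999
```

apply_moves --pt "-6 -4 0 0 0 -0.01" --pt "0 0 0 0 0 0"

```text
clock: 2.52
position: [0.5758, 0.2361, 0.1937]
ee_rot: [[-0.967, 0.254, 0.001], [0.254, 0.967, 0.002], [-0.0, 0.003, -1.0]]
wrist_force: [-0.4, 0.9, -0.7]
finger_gap: 1.002
```

Run:
```python
from h import *
s=state();im=grab_frame("wrist");cv2.imwrite("pics/w2.png",im);print(s["position"],s["ee_rot"])
```

```text
[0.57584505 0.23610354 0.19365052] [[-9.67074138e-01  2.54493404e-01  8.47954762e-04]
 [ 2.54494729e-01  9.67071199e-01  2.39357140e-03]
 [-2.10884496e-04  2.53056101e-03 -9.99996776e-01]]
```

View pics/w2.png

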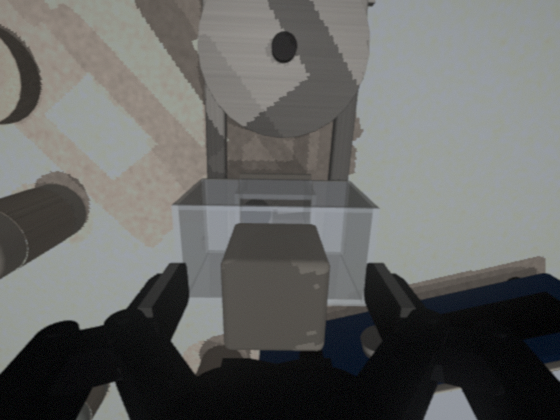

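The block (columns 222–328) sits centred between the fingers (187 and 366), so I'll close the gripper.

apply_moves --pt "0 0 0 0 0 0" --pt "0 0 0 0 0 0" --pt "0 0 0 0 0 0" --pt "0 0 0 0 0 0" --pt "0 0 0 0 0 0" --fingers 0

```text
clock: 3.2
position: [0.576, 0.236, 0.1947]
ee_rot: [[-0.967, 0.255, 0.002], [0.255, 0.967, 0.003], [-0.001, 0.003, -1.0]]
wrist_force: [0.7, -1.5, 0.2]
finger_gap: 0.505
```

apply_moves --pt "0 0 -6 0 0 0" --pt "0 0 -14 0 0 0" --pt "0 0 -18 0 0 0" --pt "0 0 -20 0 0 0" --pt "0 0 -20 0 0 0" --pt "0 0 -16 0 0 0" --pt "0 0 -8 0 0 0" --pt "0 0 0 0 0 0"

```text
clock: 4.2
position: [0.575, 0.2363, 0.3021]
ee_rot: [[-0.967, 0.254, 0.0], [0.254, 0.967, 0.003], [0.0, 0.003, -1.0]]
wrist_force: [0.1, 0.5, -3.5]
finger_gap: 0.508
```

apply_moves --pt "6 -8 0 0 0 0" --pt "12 -17 0 0 0 0" --pt "17 -25 0 0 0 0" --pt "18 -27 0 0 0 0" --pt "18 -27 0 0 0 0" --pt "18 -27 0 0 0 0" --pt "16 -24 0 0 0 0" --pt "10 -17 0 0 0 0"

```text
clock: 5.2
position: [0.4087, 0.0924, 0.2962]
ee_rot: [[-0.967, 0.253, -0.014], [0.253, 0.967, -0.002], [0.013, -0.006, -1.0]]
wrist_force: [0.4, -1.0, -2.8]
finger_gap: 0.506
```

apply_moves --pt "-3 -14 0 -0.003 -0.006 0" --pt "-5 -24 0 -0.003 -0.007 0" --pt "-6 -30 0 0 0 0" --pt "-7 -30 0 0 0 0" --pt "-7 -30 0 0 0 0" --pt "-7 -30 0 0 0 0" --pt "-6 -28 0 0 0 0" --pt "-4 -20 0 0 0 0"

```text
clock: 6.2
position: [0.4034, -0.1285, 0.2957]
ee_rot: [[-0.968, 0.251, 0.008], [0.251, 0.968, -0.001], [-0.008, 0.001, -1.0]]
wrist_force: [0.2, 1.1, -2.2]
finger_gap: 0.506
```

apply_moves --pt "-8 -7 0 0.001 0.004 0" --pt "-18 -14 0 0 0.004 0" --pt "-24 -19 0 0 0 0" --pt "-25 -20 0 0 0 0" --pt "-25 -20 0 0 0 0" --pt "-21 -16 0 0 0 0" --pt "-12 -9 0 0 0 0" --pt "-4 -3 0 0 0 0"

```text
clock: 7.2
position: [0.5174, -0.2731, 0.293]
ee_rot: [[-0.968, 0.251, 0.001], [0.251, 0.968, 0.004], [-0.0, 0.004, -1.0]]
wrist_force: [-0.3, -0.3, -3.2]
finger_gap: 0.506
```

Run:
```python
from h import *
s=state();print(s["position"],s["q"])
a=grab_frame("scene")[130:290,90:290];b=grab_frame("top")[130:290,310:510]
cv2.imwrite("pics/c2.png",cv2.resize(np.hstack([a,b]),None,fx=2,fy=2,interpolation=cv2.INTER_CUBIC))
```

```text
[ 0.51740438 -0.27314831  0.29303723] [ -29.07357249   17.94854533   83.99681363    0.23337515   78.08990952
 -104.6035851 ]
```

View pics/c2.png

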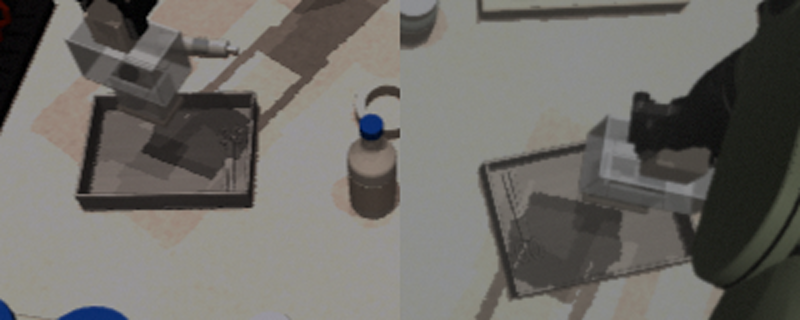

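The bottle hangs over the tray with a dark patch in its neck, near (125,72) in the scene crop. Next I'll lower it.

apply_moves --pt "0 0 8 0 0 0" --pt "0 0 14 0 0 0" --pt "0 0 16 0 0 0" --pt "0 0 14 0 0 0" --pt "0 0 8 0 0 0" --pt "0 0 0 0 0 0"

```text
clock: 8.05
position: [0.5147, -0.2695, 0.2291]
ee_rot: [[-0.969, 0.249, -0.001], [0.249, 0.969, 0.006], [0.002, 0.005, -1.0]]
wrist_force: [0.9, 0.4, -3.1]
finger_gap: 0.508
```

apply_moves --pt "0 14.3 0.6 0.0875 0 0" --pt "0 14.3 0.6 0.0875 0 0" --pt "0 14.3 0.6 0.0875 0 0" --pt "0 14.3 0.6 0.0875 0 0" --pt "0 14.3 0.6 0.0875 0 0" --pt "0 14.3 0.6 0.0875 0 0" --pt "0 14.3 0.6 0.0875 0 0" --pt "0 14.3 0.6 0.0875 0 0"

```text
clock: 9.05
position: [0.5471, -0.1656, 0.196]
ee_rot: [[-0.967, 0.206, -0.152], [0.255, 0.732, -0.632], [-0.019, -0.65, -0.76]]
wrist_force: [-0.4, -0.3, -3.2]
finger_gap: 0.508
```

Run:
```python
from h import *
s=state();R=np.array(s["ee_rot"]);print(s["q"],"tilt",np.degrees(np.arccos(-R[2,2])),"mouth",s["position"]+R[:,2]*.164)
```

```text
[  1.16159639  25.82211656  97.40068822 -40.90034052  73.80996007
 -55.71300485] tilt 40.53632125675739 mouth [ 0.5221828  -0.26928305  0.07135022]
```

apply_moves --pt "0 0 0 0 0 0" --pt "0 0 0 0 0 0" --pt "0 0 0 0 0 0" --pt "0 0 0 0 0 0" --pt "0 0 0 0 0 0" --pt "0 0 0 0 0 0"

```text
clock: 9.8
position: [0.5482, -0.1662, 0.1978]
ee_rot: [[-0.966, 0.212, -0.148], [0.257, 0.735, -0.628], [-0.024, -0.645, -0.764]]
wrist_force: [0.5, 0.6, -3.2]
finger_gap: 0.504
```

apply_moves --pt "0 -14.3 1.2 -0.0875 0 0" --pt "0 -14.3 1.2 -0.0875 0 0" --pt "0 -14.3 1.2 -0.0875 0 0" --pt "0 -14.3 1.2 -0.0875 0 0" --pt "0 -14.3 1.2 -0.0875 0 0" --pt "0 -14.3 1.2 -0.0875 0 0" --pt "0 -14.3 1.2 -0.0875 0 0" --pt "0 -14.3 1.2 -0.0875 0 0"

```text
clock: 10.8
position: [0.5164, -0.2715, 0.2322]
ee_rot: [[-0.968, 0.25, 0.02], [0.251, 0.968, 0.011], [-0.016, 0.015, -1.0]]
wrist_force: [-0.1, 0.6, -3.0]
finger_gap: 0.507
```

apply_moves --pt "0 0 0 0 0 0.1" --pt "0 0 0 0 0 0.13" --pt "0 0 0 0 0 0.13" --pt "0 0 0 0 0 0.1" --pt "0 0 0 0 0 0.06" --pt "0 0 0 0 0 0"

```text
clock: 11.55
position: [0.5104, -0.2762, 0.231]
ee_rot: [[-0.702, 0.712, 0.006], [0.712, 0.702, 0.007], [0.001, 0.009, -1.0]]
wrist_force: [0.3, 0.1, -3.2]
finger_gap: 0.508
```

Run:
```python
from h import *
s=state();R=np.array(s["ee_rot"]);print(s["q"],"mouth",s["position"]+R[:,2]*.164)
a=grab_frame("scene")[130:290,90:290];cv2.imwrite("pics/c3.png",cv2.resize(a,None,fx=3,fy=3,interpolation=cv2.INTER_CUBIC))
```

```text
[-29.82790211  19.45506803  90.79771342   0.55985948  69.63888061
 -74.63309355] mouth [ 0.51141802 -0.2750743   0.06703846]
```

View pics/c3.png

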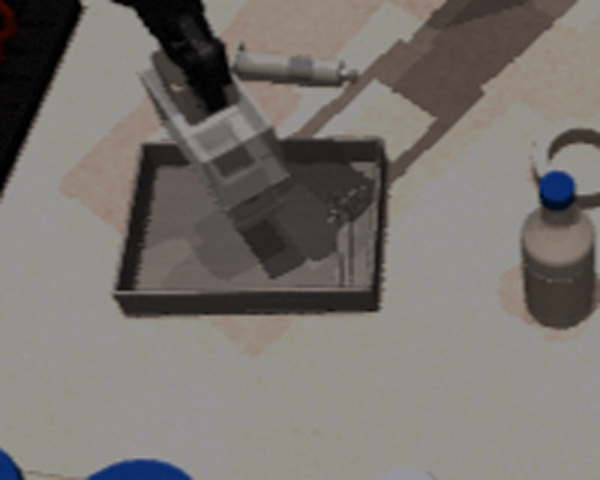

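The bottle is over the tray centre and the ball isn't visible outside it. I'll tip it the other way.

apply_moves --pt "0 -14.3 0.6 -0.0875 0 0" --pt "0 -14.3 0.6 -0.0875 0 0" --pt "0 -14.3 0.6 -0.0875 0 0" --pt "0 -14.3 0.6 -0.0875 0 0" --pt "0 -14.3 0.6 -0.0875 0 0"

```text
clock: 12.22
position: [0.4604, -0.3254, 0.2152]
ee_rot: [[-0.712, 0.63, 0.311], [0.702, 0.641, 0.31], [-0.004, 0.439, -0.899]]
wrist_force: [0.4, 0.4, -3.6]
finger_gap: 0.508
```

Run:
```python
from h import *
s=state();R=np.array(s["ee_rot"]);print(s["q"],"mouth",s["position"]+R[:,2]*.164)
```

```text
[ -49.88183767   19.52323125   97.82663024   28.21609162   67.66934729
 -107.40264393] mouth [ 0.51134123 -0.27455062  0.06782175]
```

apply_moves --pt "0 -14.3 0.6 -0.0875 0 0" --pt "0 -14.3 0.6 -0.0875 0 0" --pt "0 -14.3 0.6 -0.0875 0 0" --pt "0 0 0 0 0 0" --pt "0 0 0 0 0 0" --pt "0 0 0 0 0 0" --pt "0 0 0 0 0 0" --pt "0 0 0 0 0 0"

```text
clock: 13.22
position: [0.4332, -0.3535, 0.1917]
ee_rot: [[-0.718, 0.521, 0.462], [0.696, 0.549, 0.463], [-0.012, 0.654, -0.757]]
wrist_force: [0.1, 0.3, -2.5]
finger_gap: 0.509
```

Run:
```python
from h import *
s=state();R=np.array(s["ee_rot"]);print(s["q"],"mouth",s["position"]+R[:,2]*.164)
a=grab_frame("scene")[130:290,90:290];b=grab_frame("top")[160:320,310:510]
cv2.imwrite("pics/c4.png",cv2.resize(np.hstack([a,b]),None,fx=2,fy=2,interpolation=cv2.INTER_CUBIC))
```

```text
[ -60.19986403   24.62552954  100.41471421   41.26779218   72.93013481
 -125.34056564] mouth [ 0.5088589  -0.27757514  0.0675851 ]
```

View pics/c4.png

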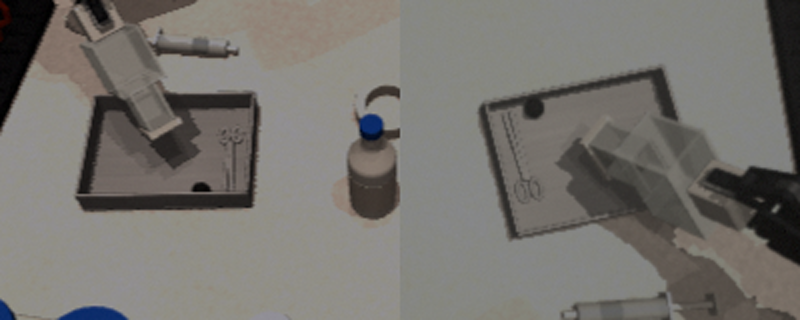

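The ball lies in the tray at (533,105) in the top crop and (201,187) in the scene crop. The next moves are to straighten the bottle, raise it and carry it back.

apply_moves --pt "0 14.3 0 0.0875 0 0" --pt "0 14.3 0 0.0875 0 0" --pt "0 14.3 0 0.0875 0 0" --pt "0 14.3 0 0.0875 0 0" --pt "0 14.3 0 0.0875 0 0" --pt "0 14.3 0 0.0875 0 0" --pt "0 14.3 0 0.0875 0 0" --pt "0 14.3 0 0.0875 0 0"

```text
clock: 14.32
position: [0.5044, -0.2756, 0.2362]
ee_rot: [[-0.713, 0.701, -0.0], [0.701, 0.713, -0.006], [-0.004, -0.004, -1.0]]
wrist_force: [-0.4, -0.5, -2.8]
finger_gap: 0.51
```

apply_moves --pt "0 0 -10 0 0 0" --pt "0 0 -14 0 0 -0.1" --pt "0 0 -14 0 0 -0.12" --pt "0 0 -14 0 0 -0.12" --pt "0 0 -12 0 0 -0.1" --pt "0 0 -8 0 0 -0.05" --pt "0 0 0 0 0 0"

```text
clock: 15.2
position: [0.5011, -0.2744, 0.3125]
ee_rot: [[-0.963, 0.269, 0.001], [0.269, 0.963, 0.006], [0.001, 0.006, -1.0]]
wrist_force: [0.8, 0.0, -3.8]
finger_gap: 0.505
```

apply_moves --pt "10 9 0 0 0 0" --pt "22 19 0 0 0 0" --pt "26 23 0 0 0 0" --pt "26 23 0 0 0 0" --pt "26 23 0 0 0 0" --pt "18 16 0 0 0 0" --pt "8 8 0 0 0 0"

```text
clock: 16.08
position: [0.3932, -0.1131, 0.3108]
ee_rot: [[-0.961, 0.276, -0.006], [0.276, 0.961, 0.015], [0.01, 0.013, -1.0]]
wrist_force: [0.3, 0.1, -3.9]
finger_gap: 0.506
```

apply_moves --pt "4 14 0 0 0 0" --pt "6 26 0 0 0 0" --pt "8 30 0 0 0 0" --pt "8 30 0 0 0 0" --pt "8 30 0 0 0 0" --pt "8 30 0 0 0 0" --pt "7 26 0 0 0 0" --pt "5 18 0 0 0 0"

```text
clock: 17.08
position: [0.4006, 0.1067, 0.3134]
ee_rot: [[-0.959, 0.282, -0.004], [0.282, 0.959, 0.017], [0.009, 0.015, -1.0]]
wrist_force: [0.2, -1.1, -3.4]
finger_gap: 0.509
```

apply_moves --pt "-8 10 0 0.005 -0.003 -0.008" --pt "-18 24 0 0.005 -0.003 -0.008" --pt "-21 28 0 0.005 -0.003 -0.008" --pt "-21 28 0 0 0 0" --pt "-21 28 0 0 0 0" --pt "-19 26 0 0 0 0" --pt "-14 18 0 0 0 0" --pt "-5 7 0 0 0 0"

```text
clock: 18.08
position: [0.5796, 0.2408, 0.3097]
ee_rot: [[-0.966, 0.259, 0.002], [0.259, 0.966, -0.005], [-0.003, -0.004, -1.0]]
wrist_force: [0.2, -0.9, -2.5]
finger_gap: 0.509
```

apply_moves --pt "0 0 0 0 0 0" --pt "0 0 0 0 0 0"

```text
clock: 18.32
position: [0.5796, 0.24, 0.3088]
ee_rot: [[-0.966, 0.26, -0.0], [0.26, 0.966, -0.006], [-0.001, -0.006, -1.0]]
wrist_force: [0.6, -0.7, -2.5]
finger_gap: 0.508
```

apply_moves --pt "2.4 -4.8 10 -0.006 0.002 0" --pt "0 0 15 0 0 0" --pt "0 0 10 0 0 0" --pt "0 0 4 0 0 0" --pt "0 0 0 0 0 0"

```text
clock: 18.95
position: [0.5739, 0.2341, 0.2671]
ee_rot: [[-0.965, 0.261, -0.002], [0.261, 0.965, -0.0], [0.002, -0.001, -1.0]]
wrist_force: [-0.3, 0.5, -2.4]
finger_gap: 0.505
```

apply_moves --pt "-1.5 2.4 0 0 0 0" --pt "0 0 0 0 0 0"

```text
clock: 19.2
position: [0.5766, 0.2365, 0.2678]
ee_rot: [[-0.965, 0.261, -0.001], [0.261, 0.965, 0.0], [0.001, -0.0, -1.0]]
wrist_force: [0.1, -0.7, -1.9]
finger_gap: 0.513
```

Run:
```python
from h import *
a=grab_frame("scene")[160:300,310:430];w=grab_frame("wrist")
a=cv2.resize(a,(360,420),interpolation=cv2.INTER_CUBIC);cv2.imwrite("pics/c5.png",np.hstack([a,w[:, 80:500]]))
```

```text
(no output)
```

View pics/c5.png

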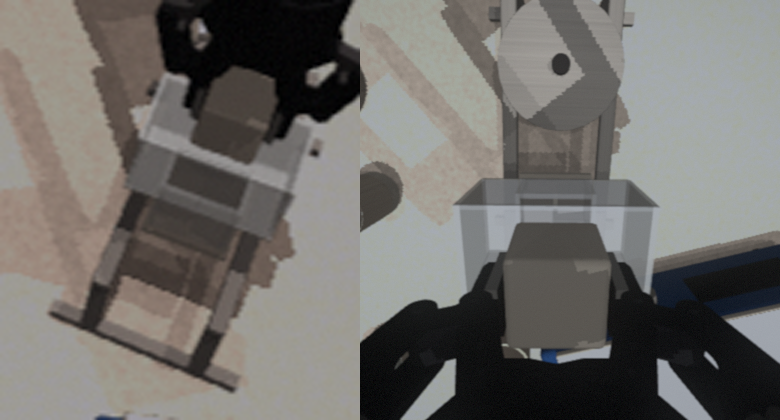

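The bottle (columns 455–659) is centred over the rails (503–613) and hasn't shifted in the grip. I'll lower it.

apply_moves --pt "0 0 8 0 0 0" --pt "0 0 12 0 0 0" --pt "0 0 14 0 0 0" --pt "0 0 12 0 0 0" --pt "0 0 8 0 0 0" --pt "0 0 0 0 0 0"

```text
clock: 20.05
position: [0.5756, 0.236, 0.2086]
ee_rot: [[-0.965, 0.261, -0.003], [0.261, 0.965, -0.001], [0.003, -0.002, -1.0]]
wrist_force: [0.3, -0.1, -2.1]
finger_gap: 0.509
```

apply_moves --pt "0 0 5 0 0 0" --pt "0 0 4 0 0 0" --pt "0 0 3 0 0 0" --pt "0 0 0 0 0 0"

```text
clock: 20.55
position: [0.5762, 0.2363, 0.1969]
ee_rot: [[-0.965, 0.261, -0.001], [0.261, 0.965, -0.0], [0.001, -0.0, -1.0]]
wrist_force: [0.1, -0.6, -3.4]
finger_gap: 0.506
```

apply_moves --pt "0 0 2 0 0 0" --pt "0 0 1.5 0 0 0" --pt "0 0 0 0 0 0"

```text
clock: 20.92
position: [0.5766, 0.2363, 0.195]
ee_rot: [[-0.965, 0.261, 0.001], [0.261, 0.965, 0.001], [-0.001, 0.001, -1.0]]
wrist_force: [-0.3, 0.4, -4.0]
finger_gap: 0.508
```

apply_moves --pt "0 0 1.5 0 0 0" --pt "0 0 1 0 0 0" --pt "0 0 0 0 0 0"

```text
clock: 21.3
position: [0.5766, 0.2362, 0.1948]
ee_rot: [[-0.965, 0.261, 0.003], [0.261, 0.965, 0.001], [-0.002, 0.002, -1.0]]
wrist_force: [-1.0, -0.6, -1.2]
finger_gap: 0.51
```

Contact: the height has stopped dropping and the load is coming off the wrist. I'll open the gripper.

apply_moves --pt "0 0 0 0 0 0" --pt "0 0 0 0 0 0" --pt "0 0 0 0 0 0" --pt "0 0 0 0 0 0" --pt "0 0 0 0 0 0" --fingers 1

```text
clock: 21.92
position: [0.5775, 0.2366, 0.194]
ee_rot: [[-0.965, 0.261, 0.004], [0.261, 0.965, 0.002], [-0.003, 0.003, -1.0]]
wrist_force: [0.5, 0.0, -0.9]
finger_gap: 0.999
```

apply_moves --pt "0 0 -10 0 0 0" --pt "0 0 -20 0 0 0" --pt "0 0 -25 0 0 0" --pt "0 0 -25 0 0 0" --pt "0 0 -25 0 0 0" --pt "0 0 -15 0 0 0"

```text
clock: 22.68
position: [0.5768, 0.2363, 0.3201]
ee_rot: [[-0.965, 0.261, 0.005], [0.261, 0.965, 0.002], [-0.004, 0.003, -1.0]]
wrist_force: [0.1, 0.0, 0.3]
finger_gap: 1.001
```

apply_moves --pt "25 25 0 0 0 0" --pt "35 35 0 0 0 0" --pt "35 35 0 0 0 0" --pt "35 35 0 0 0 0" --pt "25 25 0 0 0 0" --pt "0 0 0 0 0 0"

```text
clock: 23.42
position: [0.4654, 0.4315, 0.3223]
ee_rot: [[-0.965, 0.263, 0.008], [0.263, 0.965, 0.003], [-0.007, 0.005, -1.0]]
wrist_force: [-0.1, -0.2, 0.4]
finger_gap: 1.001
```

Run:
```python
from h import *
s=state();print(s["position"],s["finger_gap"],s["clock"])
S=grab_frame("scene");T=grab_frame("top")
f=lambda i,y,x:cv2.resize(i[y:y+130,x:x+125],(390,405),interpolation=cv2.INTER_CUBIC)
cv2.imwrite("pics/full.png",S);cv2.imwrite("pics/fullt.png",T)
cv2.imwrite("pics/c6.png",np.hstack([f(S,165,310),f(T,165,125)]))
```

```text
[0.46541529 0.43147627 0.32230581] 1.0009099475306058 23.425
```

View pics/c6.png

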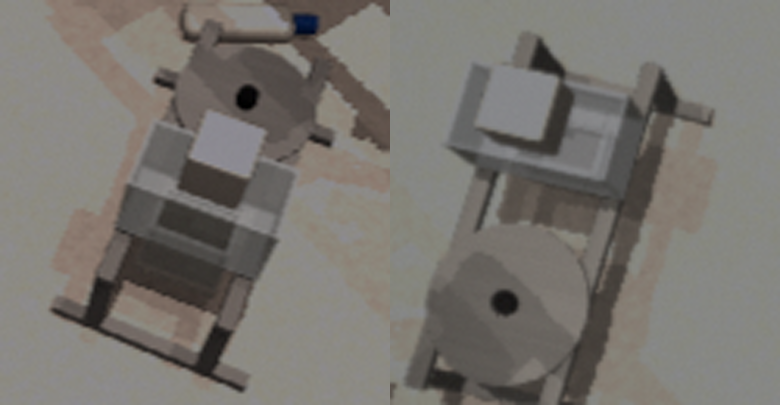

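View pics/fullt.png

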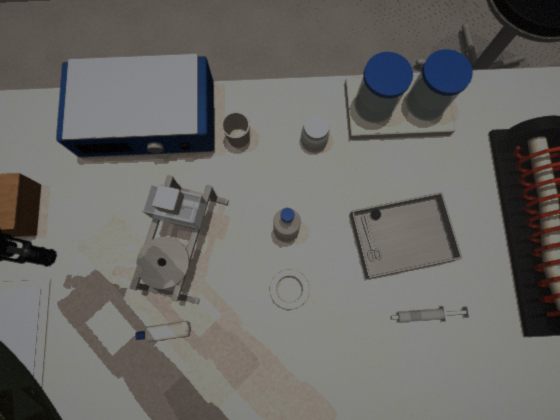

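The bottle hangs straight in the rack with its foot at (167,199), the same place as at the start. The ball is in the tray at (375,213), and nothing else has moved.

```bash
python3 -c "
from station import *
print(sign_off())"
```

```text
the job is handed in; nothing more can be done
None
```

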